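# Line up the specimen pots by size

## Task

Line the four blue-lidded specimen pots up on the board in order of size, one centred on each round mark: the smallest on the mark next to the red stud, then larger and larger to the largest at the grey-stud end. Keep the pots upright all the time and leave the red stain jar and the rinse cup where they stand.

Things in the scene. Friction and masses are not known exactly. Their poses are not given: they have to be found in the camera images.
- pot_a: the smallest of four loose round specimen pots of one design (white body with a paper band, blue ribbed screw lid, lid and body one rigid piece); a plain upright cylinder 26 mm in diameter and 38 mm tall, under 0.2 kg. Origin: centre of its underside; z up. At the start it stands on the table.
- pot_b: the second smallest of four loose round specimen pots of one design (white body with a paper band, blue ribbed screw lid, lid and body one rigid piece); a plain upright cylinder 36 mm in diameter and 52 mm tall, under 0.2 kg. Origin: centre of its underside; z up. At the start it stands on the table.
- pot_c: the second largest of four loose round specimen pots of one design (white body with a paper band, blue ribbed screw lid, lid and body one rigid piece); a plain upright cylinder 46 mm in diameter and 66 mm tall, under 0.2 kg. Origin: centre of its underside; z up. At the start it stands on the table.
- pot_d: the largest of four loose round specimen pots of one design (white body with a paper band, blue ribbed screw lid, lid and body one rigid piece); a plain upright cylinder 56 mm in diameter and 80 mm tall, under 0.2 kg. Origin: centre of its underside; z up. At the start it stands on the table.
- mark1: round flat black rubber mark with a grey ring, 64 mm across, 2 mm thick, at one end of the row. Fixed on a white board 430 x 90 x 10 mm, fixed on the table. The marks lie in a straight line, 85 mm between centres, in the order mark1 to mark4. Origin: centre of its underside, 10 mm above the table; pots stand 2 mm higher; y points along the row from mark4 to mark1.
- mark2: round flat black rubber mark with a grey ring, 64 mm across, 2 mm thick, second in the row, beside mark1. Fixed on a white board 430 x 90 x 10 mm, fixed on the table. The marks lie in a straight line, 85 mm between centres, in the order mark1 to mark4. Origin: centre of its underside, 10 mm above the table; pots stand 2 mm higher; y points along the row from mark4 to mark1.
- mark3: round flat black rubber mark with a grey ring, 64 mm across, 2 mm thick, third in the row, beside mark4. Fixed on a white board 430 x 90 x 10 mm, fixed on the table. The marks lie in a straight line, 85 mm between centres, in the order mark1 to mark4. Origin: centre of its underside, 10 mm above the table; pots stand 2 mm higher; y points along the row from mark4 to mark1.
- mark4: round flat black rubber mark with a grey ring, 64 mm across, 2 mm thick, at the other end of the row. Fixed on a white board 430 x 90 x 10 mm, fixed on the table. The marks lie in a straight line, 85 mm between centres, in the order mark1 to mark4. Origin: centre of its underside, 10 mm above the table; pots stand 2 mm higher; y points along the row from mark4 to mark1.
- red_stud: fixed red stud, 26 mm across and 14 mm high, on the board at one end of the row, 57.5 mm beyond the centre of the last mark: at some starts beyond mark1, at others beyond mark4 (a like grey stud, not listed, stands at the other end). Origin: centre of its underside, 10 mm above the table.
- red_jar: bystander: closed loose jar of red-brown stain with a grey cap, 51 mm across, 80 mm tall, to the right of the work. Origin: centre of its underside.
- rinse_cup: bystander: loose thin clear cup with pale blue content, 73 mm across, 92 mm tall, to the left of the work. Origin: centre of its underside.

How it is judged:
At the end, for the whole second after the job is handed in: Counted from the red stud, the four marks carry the pots from smallest to largest, each standing upright (within 0.1 rad) on its mark with its centre within 12 mm of the mark's centre, released and at rest (((horizontal distance between red_stud and mark1 below 0.1 m and horizontal distance between pot_a and mark1 below 0.012 m and z of pot_a in the frame of mark1 between -0.003 and 0.006 m and horizontal distance between pot_b and mark2 below 0.012 m and z of pot_b in the frame of mark2 between -0.003 and 0.006 m and horizontal distance between pot_c and mark3 below 0.012 m and z of pot_c in the frame of mark3 between -0.003 and 0.006 m and horizontal distance between pot_d and mark4 below 0.012 m and z of pot_d in the frame of mark4 between -0.003 and 0.006 m) or (horizontal distance between red_stud and mark4 below 0.1 m and horizontal distance between pot_a and mark4 below 0.012 m and z of pot_a in the frame of mark4 between -0.003 and 0.006 m and horizontal distance between pot_b and mark3 below 0.012 m and z of pot_b in the frame of mark3 between -0.003 and 0.006 m and horizontal distance between pot_c and mark2 below 0.012 m and z of pot_c in the frame of mark2 between -0.003 and 0.006 m and horizontal distance between pot_d and mark1 below 0.012 m and z of pot_d in the frame of mark1 between -0.003 and 0.006 m)) and angle between each of pot_a, pot_b, pot_c, pot_d's own z axis and vertical below 0.1 rad and linear speed of each of pot_a, pot_b, pot_c, pot_d below 0.02 m/s); the robot touches nothing.
It fails at once if a pot is tipped by more than 0.6 rad (angle between any of pot_a, pot_b, pot_c, pot_d's own z axis and vertical above 0.6 rad).
It fails at once if the red jar or the rinse cup is moved by more than 25 mm or knocked over (distance of any of red_jar, rinse_cup from where it was at the start of the episode above 0.025 m or angle between any of red_jar, rinse_cup's own z axis and vertical above 0.5 rad).
It also fails if it takes over 99 s, if anything falls off the work surface, if the arm or the gripper's body presses on something with over 40 N, if the wrist force passes 120 N, or if a joint passes its speed limit or range.

## Robot

A 7-joint arm with a two-finger parallel gripper is mounted at the origin on a cart in front of the work surface, level with it; the furniture and walls round the work are solid. World frame = base frame: x ahead of the robot, y to its left, z up, the work surface at z = 0. Lengths are in m, angles in rad, forces in N, time in s.
With the tool pointing down it reaches from about 0.425 to 0.875 m from the base axis. Payload 4.7 kg.
Tool frame: the origin (TCP) lies at the very end of the fingers, on their centre line; the grasp point (between the pads) lies 19 mm behind it; z points along the fingers, y is the line along which they close (so a half turn about z gives the same grasp; the last joint's range is limited). The gripper opens to 85 mm and grips with 20 to 120 N. Pads are 22 mm wide; open, the fingers measure 114 mm over their backs; the gripper's body (76 mm by 85 mm) begins 54 mm behind the grasp point. The pads swing forward as they close: fully open they stand 13 mm farther back than shut.
Start: joints at [-1.139, 0.321, -0.07, 1.45, 0.023, 1.371, -0.057], TCP at [0.264, 0.594, 0.231] pointing down, gripper open.
Joint ranges: [-2.86, 2.86], [-0.3, 2.09], [-1.38, 1.24], [0.06, 2.45], [-1.56, 4.7], [0.09, 2.05], [-2.69, 2.69]. Speed limits (rad/s): [2.57, 2.57, 3.14, 3.14, 3.14, 3.14, 3.14].

## Interface

Orientations are given as [roll, pitch, yaw] about the fixed x, y, z axes, in that order (R = Rz(yaw) Ry(pitch) Rx(roll)).
In Python, from station import monitor, viewer, arm, boxes_of, outline_of, spot_point gives the robot as it stands.
- The arm moves only by the tool apply_moves, never from a script. Its argument "targets" is a list of rows, each a list of 2 entries, a list of its own where there are three numbers: the shift along the world's x, y, z in m, then the turn, a rotation vector about the world's x, y, z in rad. A call has 1 to 12 rows; each row shifts and turns the commanded pose from where the row before left it; what a row does not reach is not made up. A row lasts 1/12 s, in which the tool goes at most 41.7 mm and 7.16 degrees, less where a joint would pass 70% of its speed; a pose out of reach is approached as far as the arm can. A call is refused whole if a number of a shift passes 0.0417 or a number of a turn 0.125, either way. A call with a gripper value outside its range is refused whole. "fingers" is the opening, from 0 (shut) to 1 (fully open), set as the call begins (left out, the last holds). The fingers move at their own pace and stop on an object; "force" is the grip in N (left out, the last holds). Time passes only in rows, so rows that do not move let the fingers close. It gives the time, the measured TCP pose, the force, the opening and the grip force at its end, in the units of the state.
- monitor.sense(): the state, without advancing time (a new reading comes with each control period).
- viewer.capture(name): name is "scene" or "top" or "wrist"; returns a dict with "frame" (400x640x3 uint8, red, green, blue), "range_z" (400x640 float32, m along the optical axis (not along the pixel's ray), 0 where there is no reading), "camera_matrix" (3x3 intrinsics, pixels), "k1" (the pictures are not rectified: a ray, as slopes to the right and down, at radius r is drawn at 1 + k1 r^2 times it, then the intrinsics apply), "eye" and "rotation" of the camera in the world. Camera axes: x right, y up, looking along -z (the intrinsics and any distortion apply to the point x, -y, -z); pixel columns grow to the right and rows downward; lengths in m; the calibration is good to about 2 mm. A picture is of the moment at which its call begins.
- arm.close_job(): hands the job in; it is judged then, once.
Trained networks look in a picture, given as the dict that the camera call returned (one of the last four; its "shot" number tells which), for a name from the list of things; names that differ only in an ending like _2 or _b are one class to them, and where a whole thing is asked for, a point or a joint stands for the part that bears it (a point fixed in the world has none). Each returns a list of dicts, best first, with "conf" (0 to 1); they miss things now and then, are a little off and sometimes report something else, mostly with a low value. They report only what shows in the picture. A call takes as long as a camera call.
- boxes_of(picture, thing): "xyz" ([x, y, z] in m, in world coordinates, good to about 4 mm: the middle of the surface that is visible of it).
- outline_of(picture, thing): "mask" (400x640 bool, what is visible of it).
- spot_point(picture, thing): "xyz" ([x, y, z] in m, in world coordinates, good to about 4 mm: a listed point, or the origin of a listed thing).
The state is a dict: "t": time; "q": joint angles; "joint_velocities": joint speeds; "joint_efforts": joint torques, N m; "position": TCP position; "orientation": TCP orientation; "contact_force": force on the tool from outside, world axes, zero at the start; "wrist_torque": the same for the moment, N m; "width": finger opening in m; "finger_force": force on a finger pad.
Only numpy, scipy, OpenCV 4.12 (cv2) and the standard library are available. Lean on these libraries where they do the work, as an engineer would, in place of code of your own. Each camera call takes 0.05 s, during which the arm holds its last target. There are 200 camera calls.

## Working session

There is one attempt and no reset: what is moved stays moved. The work goes in short steps, Python scripts to look and compute and a tool call to move; the robot and the scene stay as the last step left them, time stands still between calls to the robot, and variables do not carry over. Pictures are saved under pics/ and viewed, at most 14 in all, crops included, and the job is handed in when it is done.

Besides the shell and the picture viewer there is one more tool, called as name([rows], argument=value, ...), one row to a line, values as JSON. apply_moves: Moves the arm, as the interface text tells. Its arguments: {"type":"object","properties":{"targets":{"type":"array","items":{"type":"array"}},"fingers":{"type":"number"},"force":{"type":"number"}},"required":["targets"]}

```bash
mkdir -p pics; ls; python3 - <<'E'
from station import monitor, viewer, arm, boxes_of, outline_of, spot_point
import cv2,numpy as np
s=monitor.sense();print(s['t'],s['position'],s['orientation'],s['width'])
for n in ('top','scene'):
    p=viewer.capture(n);cv2.imwrite(f'pics/{n}0.png',p['frame'][:,:,::-1]);print(n,p['eye'],p['k1'])
    for th in ['pot_a','mark1','mark2','mark3','mark4','red_stud','red_jar','rinse_cup']:
        for r in spot_point(p,th)[:5]: print(th,np.round(r['xyz'],4),round(r['conf'],2))
    for r in boxes_of(p,'pot_a')[:6]: print('box',np.round(r['xyz'],4),round(r['conf'],2))
E
```

```text
pics
0.0 [0.26357369 0.5935749  0.23018197] [-3.13962965e+00  1.18537703e-04  2.72381672e+00] 0.08534278389889202
top [ 0.45705962 -0.01268592  1.39135458] -0.10767763613049987
pot_a [ 0.4479  0.2359 -0.0014] 0.79
pot_a [ 0.4332 -0.202  -0.0033] 0.6
pot_a [ 0.5257  0.3569 -0.0014] 0.59
pot_a [ 0.4439 -0.0647 -0.0025] 0.54
pot_a [ 4.559e-01  7.790e-02 -2.000e-04] 0.39
mark1 [ 0.6144 -0.0437  0.0078] 0.92
mark1 [ 0.6121 -0.1297  0.0093] 0.87
mark1 [0.6176 0.0465 0.0089] 0.84
mark1 [ 0.6066 -0.2166  0.0093] 0.74
mark2 [ 0.6144 -0.0437  0.0078] 0.92
mark2 [ 0.6121 -0.1297  0.0093] 0.87
mark2 [0.6176 0.0465 0.0089] 0.84
mark2 [ 0.6066 -0.2166  0.0093] 0.74
mark3 [ 0.6144 -0.0437  0.0078] 0.92
mark3 [ 0.6121 -0.1297  0.0093] 0.87
mark3 [0.6176 0.0465 0.0089] 0.84
mark3 [ 0.6066 -0.2166  0.0093] 0.74
mark4 [ 0.6144 -0.0437  0.0078] 0.92
mark4 [ 0.6121 -0.1297  0.0093] 0.87
mark4 [0.6176 0.0465 0.0089] 0.84
mark4 [ 0.6066 -0.2166  0.0093] 0.74
red_stud [0.62   0.0958 0.0098] 0.63
red_jar [ 0.4492 -0.3679 -0.0031] 0.82
rinse_cup [ 0.5256  0.3572 -0.0024] 0.67
box [ 0.4361 -0.2001  0.0801] 0.9
[... 402 characters left out ...]
076] 0.55
mark1 [ 0.6122 -0.2127  0.0053] 0.53
mark2 [0.6193 0.0412 0.0152] 0.73
mark2 [ 0.6146 -0.0476  0.0106] 0.73
mark2 [ 0.6107 -0.1282  0.0076] 0.55
mark2 [ 0.6122 -0.2127  0.0053] 0.53
mark3 [0.6193 0.0412 0.0152] 0.73
mark3 [ 0.6146 -0.0476  0.0106] 0.73
mark3 [ 0.6107 -0.1282  0.0076] 0.55
mark3 [ 0.6122 -0.2127  0.0053] 0.53
mark4 [0.6193 0.0412 0.0152] 0.73
mark4 [ 0.6146 -0.0476  0.0106] 0.73
mark4 [ 0.6107 -0.1282  0.0076] 0.55
mark4 [ 0.6122 -0.2127  0.0053] 0.53
red_stud [0.6244 0.0995 0.0109] 0.59
red_jar [ 0.4498 -0.3658 -0.    ] 0.62
rinse_cup [ 0.5301  0.3576 -0.0039] 0.91
box [ 0.455  -0.0602  0.043 ] 0.74
box [0.4722 0.2365 0.0557] 0.71
box [ 0.4511 -0.1981  0.0599] 0.68
```

View pics/top0.png

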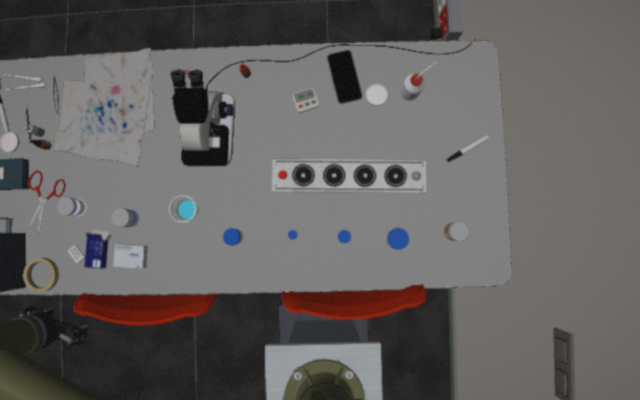

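```bash
cat > h.py <<'E'
from station import monitor, viewer, arm, boxes_of, outline_of, spot_point
import cv2,numpy as np
from scipy.optimize import least_squares
def cloud(p):
    """world xyz per pixel from range image (undistorted)"""
    K=np.array(p['camera_matrix'],float);k=p['k1']
    v,u=np.mgrid[0:400,0:640]
    xd=(u-K[0,2])/K[0,0];yd=(v-K[1,2])/K[1,1];x,y=xd.copy(),yd.copy()
    for _ in range(10):
        f=1+k*(x*x+y*y);x=xd/f;y=yd/f
    z=p['range_z']
    P=np.stack([x*z,-y*z,-z],-1)@np.array(p['rotation']).T+np.array(p['eye'])
    P[z==0]=np.nan
    return P
def lids(p,near=None):
    """blue lids: top-face centroid, height, diameter"""
    P=cloud(p);h=cv2.cvtColor(p['frame'],cv2.COLOR_RGB2HSV)
    m=((h[...,0]>95)&(h[...,0]<130)&(h[...,1]>110)).astype(np.uint8)
    n,L,st,c=cv2.connectedComponentsWithStats(m)
    out=[]
    for i in range(1,n):
        if st[i,4]<60: continue
        q=P[(L==i)&np.isfinite(P[...,2])]
        if len(q)<30: continue
        zt=np.percentile(q[:,2],85);q=q[q[:,2]>zt-.006]
        (cx,cy),r=cv2.minEnclosingCircle(q[:,:2].astype(np.float32))
        mid=(np.percentile(q,2,0)+np.percentile(q,98,0))/2
        out.append((c[i].round(),mid[:2].round(4),q[:,:2].mean(0).round(4),zt.round(4),round(2*r,4)))
    return out
E
python3 - <<'E'
from h import *
p=viewer.capture('top')
for o in lids(p): print(*o)
P=cloud(p); print('table z',np.nanmedian(P[300:390,200:400,2]))
h=cv2.cvtColor(p['frame'],cv2.COLOR_RGB2HSV)
for r in outline_of(p,'mark1')[:4]:
    m=r['mask'];q=P[m];q=q[np.isfinite(q[:,2])];mm=(np.percentile(q,1,0)+np.percentile(q,99,0))/2
    print('mark',mm.round(4),q.mean(0).round(4),np.ptp(q,axis=0).round(3))
for n in('red_stud','red_jar','rinse_cup'):
  for r in outline_of(p,n)[:1]:
    q=P[r['mask']];q=q[np.isfinite(q[:,2])];print(n,q.mean(0).round(4),np.percentile(q,98,0).round(3),np.percentile(q,2,0).round(3))
E
```

```text
Traceback (most recent call last):
  File "h.py", line 17, in lids
    P=cloud(p);h=cv2.cvtColor(p['frame'],cv2.COLOR_RGB2HSV)
  File "h.py", line 12, in cloud
    P=np.stack([x*z,-y*z,-z],-1)@np.array(p['rotation']).T+np.array(p['eye'])
      ~~~~~~~~~~~~~~~~~~~~~~~~~~~~~~~~~~~~~~~~~~~~~~~~~~~~^~~~~~~~~~~~~~~~~~~
ValueError: operands could not be broadcast together with shapes (400,640) (3,)
```

The top view shows the red stud at (282,175) and the marks at (303|334|365|396,175). The lids are c (232,236), a (293,235), b (344,236) and d (398,238), with the cup at (183,208) and the red jar at (457,231).

```bash
python3 - <<'E'
from h import *
p=viewer.capture('top');print(p['rotation'])
E
sed -i "s/@np.array(p\['rotation'\]).T/@rot(p).T/" h.py
cat >> h.py <<'E'
from scipy.spatial.transform import Rotation as Ro
def rot(p):
    r=np.array(p['rotation'],float)
    return r if r.shape==(3,3) else Ro.from_euler('xyz',r).as_matrix() if r.shape==(3,) else Ro.from_quat(r).as_matrix()
E
python3 - <<'E'
from h import *
p=viewer.capture('top')
for o in lids(p): print(*o)
P=cloud(p); print('table z',np.nanmedian(P[260:280,200:400,2]))
for r in outline_of(p,'mark1')[:4]:
    m=r['mask'];q=P[m];q=q[np.isfinite(q[:,2])];mm=(np.percentile(q,1,0)+np.percentile(q,99,0))/2
    print('mark',mm.round(4),q.mean(0).round(4),np.ptp(q,axis=0).round(3))
for n in('red_stud','red_jar','rinse_cup'):
  for r in outline_of(p,n)[:1]:
    q=P[r['mask']];q=q[np.isfinite(q[:,2])];print(n,q.mean(0).round(4),np.percentile(q,98,0).round(3),np.percentile(q,2,0).round(3))
E
```

```text
[ 0.08056726  0.01573183 -1.59765593]
[231. 236.] [0.4524 0.2335] [0.4526 0.2338] 0.0698 0.0451
[398. 238.] [ 0.4359 -0.2047] [ 0.4363 -0.2047] 0.0836 0.0546
[292. 234.] [0.4537 0.074 ] [0.4535 0.0738] 0.042 0.0234
[344. 236.] [ 0.4448 -0.064 ] [ 0.4454 -0.0647] 0.0556 0.0337
[ 95. 250.] [0.4232 0.6257] [0.4256 0.6273] 0.0388 0.0967
table z 0.000687320674106151
mark [ 0.6125 -0.1297  0.0124] [ 0.6125 -0.1296  0.0126] [0.062 0.064 0.018]
mark [0.6185 0.0412 0.0129] [0.6189 0.0406 0.0132] [0.062 0.061 0.018]
mark [ 0.6086 -0.2122  0.0128] [ 0.6084 -0.2117  0.0131] [0.059 0.057 0.017]
mark [0.5302 0.3585 0.0485] [0.5316 0.3646 0.0576] [0.076 0.101 0.102]
red_stud [0.6191 0.0977 0.0242] [0.626 0.104 0.028] [0.612 0.091 0.021]
red_jar [ 0.4508 -0.3613  0.0689] [ 0.474 -0.342  0.085] [ 0.427 -0.389  0.013]
rinse_cup [0.5312 0.3646 0.0586] [0.562 0.392 0.094] [0.498 0.325 0.024]
```

apply_moves([
  [[0.0157,-0.03,0],[0,0,-0.1]],
  [[0.0157,-0.03,0],[0,0,-0.1]],
  [[0.0157,-0.03,0],[0,0,-0.1]],
  [[0.0157,-0.03,0],[0,0,-0.1]],
  [[0.0157,-0.03,0],[0,0,-0.1]],
  [[0.0157,-0.03,0],[0,0,-0.1]],
  [[0.0157,-0.03,0],[0,0,-0.1]],
  [[0.0157,-0.03,0],[0,0,-0.1]],
  [[0.0157,-0.03,0],[0,0,-0.1]],
  [[0.0157,-0.03,0],[0,0,-0.1]],
  [[0.0157,-0.03,0],[0,0,-0.1]],
  [[0.0157,-0.03,0],[0,0,-0.1]],
], fingers=1, force=30)

```text
t: 2.35
position: [0.4527, 0.2326, 0.2317]
orientation: [3.141, -0.001, 1.519]
contact_force: [1.3, 0.6, -0.7]
width: 0.0851
finger_force: 0.0
```

```bash
python3 - <<'E'
from h import *
s=monitor.sense();print(s['t'],s['position'],s['orientation'],s['q'])
p=viewer.capture('wrist');cv2.imwrite('pics/w1.png',p['frame'][:,:,::-1])
s=monitor.sense();print(s['t'],s['position'])
for o in lids(p): print(*o)
print(p['eye'])
E
```

```text
2.35 [0.4527132  0.23255584 0.23169669] [ 3.14097659e+00 -6.12681987e-04  1.51897312e+00] [-0.79791308  0.01409622  0.27506367  1.80467178 -0.00413471  1.32250638
 -0.57368601]
2.4 [0.45677272 0.22450604 0.23191259]
[395.  17.] [0.5289 0.3701] [0.5318 0.3747] 0.045 0.0533
[316. 174.] [0.4521 0.2357] [0.4522 0.2361] 0.0675 0.0461
[325. 301.] [0.4537 0.0756] [0.4539 0.0765] 0.0392 0.0261
[0.45629205 0.30676744 0.37472932]
```

View pics/w1.png

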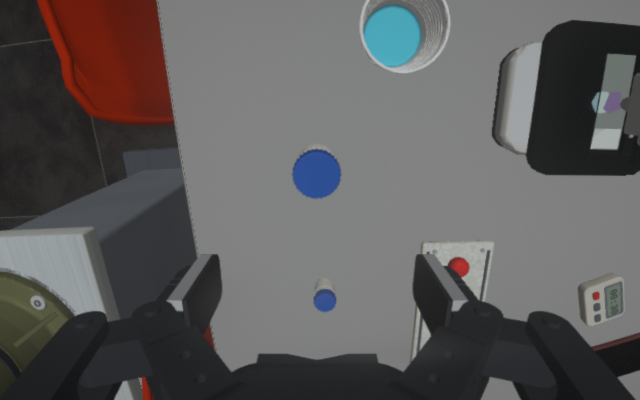

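The wrist view shows pot_c at (316,174), pot_a at (325,301) and the red stud at (458,267). That agrees with the top camera.

apply_moves([
  [[0,0,-0.03],[0,0,0]],
  [[0,0,-0.03],[0,0,0]],
  [[0,0,-0.03],[0,0,0]],
  [[0,0,-0.02],[0,0,0]],
  [[0,0,0],[0,0,0]],
  [[0,0,0],[0,0,0]],
  [[0,0,0],[0,0,0]],
  [[0,0,0],[0,0,0]],
])

```text
t: 3.07
position: [0.4534, 0.235, 0.1234]
orientation: [3.139, -0.002, 1.524]
contact_force: [0.1, -0.2, 0.3]
width: 0.0851
finger_force: 0.0
```

```bash
python3 - <<'E'
from h import *
s=monitor.sense();print(s['t'],s['position'],s['orientation'])
p=viewer.capture('wrist')
for o in lids(p): print(*o)
E
```

```text
3.0667 [0.4534449  0.23496101 0.12338317] [ 3.13869785e+00 -2.12125039e-03  1.52403929e+00]
[465.  25.] [0.5478 0.3489] [0.5512 0.3494] 0.045 0.0341
[315. 213.] [0.4522 0.236 ] [0.4522 0.2366] 0.0673 0.0474
```

apply_moves([
  [[-0.001,0.001,-0.026],[0,0,0]],
  [[0,0,-0.026],[0,0,0]],
  [[0,0,-0.026],[0,0,0]],
  [[0,0,-0.025],[0,0,0]],
  [[0,0,0],[0,0,0]],
  [[0,0,0],[0,0,0]],
  [[0,0,0],[0,0,0]],
])

```text
t: 3.7
position: [0.4525, 0.2359, 0.0202]
orientation: [3.139, -0.002, 1.524]
contact_force: [-0.8, -0.0, 0.5]
width: 0.0853
finger_force: 0.0
```

apply_moves([
  [[0,0,0],[0,0,0]],
  [[0,0,0],[0,0,0]],
  [[0,0,0],[0,0,0]],
  [[0,0,0],[0,0,0]],
  [[0,0,0],[0,0,0]],
  [[0,0,0],[0,0,0]],
  [[0,0,0],[0,0,0]],
  [[0,0,0],[0,0,0]],
  [[0,0,0],[0,0,0]],
  [[0,0,0],[0,0,0]],
], fingers=0, force=30)

```text
t: 4.53
position: [0.452, 0.2357, 0.0196]
orientation: [3.14, -0.001, 1.524]
contact_force: [-0.6, -0.3, 6.1]
width: 0.0452
finger_force: 29.8
```

apply_moves([
  [[0,0,0.015],[0,0,0]],
  [[0,0,0.025],[0,0,0]],
  [[0,0,0.03],[0,0,0]],
  [[0,0,0.03],[0,0,0]],
  [[0.005,-0.01,0.005],[0,0,0]],
  [[0.01,-0.02,0],[0,0,0]],
  [[0.012,-0.03,0],[0,0,0]],
  [[0.013,-0.03,0],[0,0,0]],
  [[0.013,-0.03,0],[0,0,0]],
  [[0.013,-0.03,0],[0,0,0]],
  [[0.013,-0.03,0],[0,0,0]],
  [[0.013,-0.03,0],[0,0,0]],
])

```text
t: 5.53
position: [0.5432, 0.0232, 0.1229]
orientation: [-3.141, 0.0, 1.524]
contact_force: [0.4, 1.0, -1.4]
width: 0.0449
finger_force: 30.9
```

apply_moves([
  [[0.013,-0.03,0],[0,0,0]],
  [[0.013,-0.03,0],[0,0,0]],
  [[0.013,-0.03,0],[0,0,0]],
  [[0.013,-0.025,0],[0,0,0]],
  [[0.01,-0.025,0],[0,0,0]],
  [[0.006,-0.014,0],[0,0,0]],
  [[0,0,0],[0,0,0]],
  [[0,0,0],[0,0,0]],
  [[0,0,0],[0,0,0]],
])

```text
t: 6.28
position: [0.6106, -0.1277, 0.1226]
orientation: [-3.14, -0.001, 1.525]
contact_force: [-0.3, 0.9, -1.0]
width: 0.0449
finger_force: 30.9
```

```bash
python3 - <<'E'
from h import *
s=monitor.sense();print(s['t'],s['position'],s['orientation'])
p=viewer.capture('wrist');cv2.imwrite('pics/w2.png',p['frame'][:,:,::-1])
P=cloud(p)
for o in lids(p): print(*o)
for r in outline_of(p,'mark1')[:4]:
    q=P[r['mask']];q=q[np.isfinite(q[:,2])];print('mark',((np.percentile(q,1,0)+np.percentile(q,99,0))/2).round(4),np.ptp(q,axis=0).round(3))
for r in spot_point(p,'mark1')[:4]: print(r['xyz'],r['conf'])
E
```

```text
6.2833 [ 0.61063032 -0.12768445  0.12264852] [-3.14025414e+00 -1.00246576e-03  1.52461385e+00]
[ 70. 130.] [ 0.4465 -0.0649] [ 0.4476 -0.0647] 0.0532 0.0378
[317. 304.] [ 0.6105 -0.1235] [ 0.6107 -0.123 ] 0.1702 0.0496
[ 81. 320.] [ 0.4375 -0.1996] [ 0.4376 -0.1958] 0.081 0.1791
mark [ 0.6142 -0.0436  0.0123] [0.064 0.065 0.007]
mark [ 0.611  -0.1213  0.0126] [0.064 0.051 0.098]
[0.6104, -0.127, 0.0101] 0.9
[0.612, -0.0428, 0.01] 0.66
[0.4335, -0.2066, 0.0038] 0.18
```

View pics/w2.png

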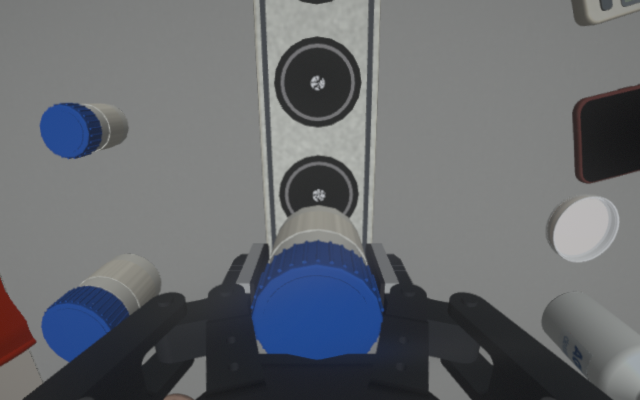

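The pot is held upright at (317,304), with mark2 at (317,83) and mark3 right below. I'm lowering it now.

apply_moves([
  [[0.001,-0.001,-0.03],[0,0,0]],
  [[0,0,-0.025],[0,0,0]],
  [[0,0,-0.02],[0,0,0]],
  [[0,0,-0.01],[0,0,0]],
  [[0,0,-0.004],[0,0,0]],
  [[0,0,0],[0,0,0]],
  [[0,0,0],[0,0,0]],
  [[0,0,0],[0,0,0]],
])

```text
t: 7.1
position: [0.6134, -0.1301, 0.036]
orientation: [3.139, 0.0, 1.524]
contact_force: [0.9, -0.1, -0.9]
width: 0.0451
finger_force: 30.9
```

apply_moves([
  [[-0.002,0.001,-0.001],[0,0,0]],
  [[0,0,-0.0015],[0,0,0]],
  [[0,0,-0.001],[0,0,0]],
  [[0,0,0],[0,0,0]],
  [[0,0,0],[0,0,0]],
  [[0,0,0],[0,0,0]],
])

```text
t: 7.6
position: [0.6106, -0.129, 0.0317]
orientation: [3.141, -0.0, 1.524]
contact_force: [-1.8, 0.9, 4.9]
width: 0.0451
finger_force: 31.0
```

Contact (4.9 N), so I release and raise.

apply_moves([
  [[0,0,0],[0,0,0]],
  [[0,0,0],[0,0,0]],
  [[0,0,0],[0,0,0]],
  [[0,0,0],[0,0,0]],
  [[0,0,0],[0,0,0]],
  [[0,0,0.02],[0,0,0]],
  [[0,0,0.035],[0,0,0]],
  [[0,0,0.04],[0,0,0]],
  [[0,0,0.04],[0,0,0]],
  [[0,0,0.02],[0,0,0]],
], fingers=1)

```text
t: 8.43
position: [0.6121, -0.1297, 0.1912]
orientation: [3.135, 0.0, 1.523]
contact_force: [0.8, 0.2, 0.9]
width: 0.0855
finger_force: 0.0
```

apply_moves([
  [[-0.03,-0.012,0],[0,0,0]],
  [[-0.03,-0.012,0],[0,0,0]],
  [[-0.03,-0.012,0],[0,0,0]],
  [[-0.03,-0.012,0],[0,0,0]],
  [[-0.03,-0.012,0],[0,0,0]],
  [[-0.025,-0.013,0],[0,0,0]],
  [[0,0,-0.02],[0,0,0]],
  [[0,0,-0.015],[0,0,0]],
  [[0,0,0],[0,0,0]],
  [[0,0,0],[0,0,0]],
  [[0,0,0],[0,0,0]],
])

```text
t: 9.35
position: [0.4358, -0.202, 0.1515]
orientation: [3.141, 0.001, 1.524]
contact_force: [0.0, -0.7, 0.2]
width: 0.0855
finger_force: 0.0
```

```bash
cat > w.py <<'E'
from h import *
s=monitor.sense();print(s['t'],s['position'],s['orientation'])
p=viewer.capture('wrist')
for o in lids(p): print(*o)
E
python3 w.py; python3 - <<'E'
from h import *
p=viewer.capture('top')
for o in lids(p): print(*o)
E
```

```text
9.35 [ 0.43575588 -0.20200849  0.15153778] [3.14081339e+00 5.33406672e-04 1.52411620e+00]
[321.  13.] [ 0.4447 -0.074 ] [ 0.4446 -0.0732] 0.0534 0.0363
[571.  91.] [ 0.6093 -0.1292] [ 0.6081 -0.129 ] 0.0794 0.0489
[318. 210.] [ 0.436  -0.2041] [ 0.436  -0.2034] 0.0814 0.0572
[366. 173.] [ 0.6111 -0.1286] [ 0.6112 -0.1289] 0.0812 0.0456
[392. 238.] [ 0.4406 -0.1668] [ 0.442  -0.1655] 0.2985 0.0391
[292. 234.] [0.4538 0.0738] [0.454  0.0743] 0.0423 0.0231
[344. 236.] [ 0.4448 -0.0639] [ 0.4451 -0.065 ] 0.0557 0.0336
[ 95. 250.] [0.4231 0.6258] [0.4254 0.6274] 0.0387 0.0969
```

apply_moves([
  [[0,-0.002,-0.03],[0,0,0]],
  [[0,0,-0.03],[0,0,0]],
  [[0,0,-0.03],[0,0,0]],
  [[0,0,-0.025],[0,0,0]],
  [[0,0,-0.008],[0,0,0]],
  [[0,0,0],[0,0,0]],
  [[0,0,0],[0,0,0]],
])

```text
t: 10.03
position: [0.4359, -0.2043, 0.0287]
orientation: [3.141, 0.001, 1.524]
contact_force: [0.1, -1.0, 0.0]
width: 0.0853
finger_force: 0.0
```

apply_moves([
  [[0,0,0],[0,0,0]],
  [[0,0,0],[0,0,0]],
  [[0,0,0],[0,0,0]],
  [[0,0,0],[0,0,0]],
  [[0,0,0],[0,0,0]],
  [[0,0,0],[0,0,0]],
  [[0,0,0],[0,0,0]],
  [[0,0,0],[0,0,0]],
], fingers=0, force=30)

```text
t: 10.7
position: [0.4365, -0.2043, 0.0296]
orientation: [3.139, -0.0, 1.524]
contact_force: [-1.8, -0.1, 5.9]
width: 0.0552
finger_force: 30.7
```

apply_moves([
  [[0,0,0.015],[0,0,0]],
  [[0,0,0.025],[0,0,0]],
  [[0,0,0.025],[0,0,0]],
  [[0.015,0,0.005],[0,0,0]],
  [[0.025,-0.002,0],[0,0,0]],
  [[0.03,-0.002,0],[0,0,0]],
  [[0.03,-0.002,0],[0,0,0]],
  [[0.03,-0.002,0],[0,0,0]],
  [[0.025,-0.001,0],[0,0,0]],
  [[0.017,0,0],[0,0,0]],
  [[0,0,0],[0,0,0]],
  [[0,0,0],[0,0,0]],
])

```text
t: 11.7
position: [0.6076, -0.2126, 0.0979]
orientation: [-3.141, 0.0, 1.525]
contact_force: [-0.0, -0.0, -1.0]
width: 0.0552
finger_force: 32.3
```

apply_moves([
  [[0,0,-0.015],[0,0,0]],
  [[0,0,-0.02],[0,0,0]],
  [[0,0,-0.013],[0,0,0]],
  [[0,0,-0.006],[0,0,0]],
  [[0,0,0],[0,0,0]],
  [[0,0,0],[0,0,0]],
  [[0,0,0],[0,0,0]],
])

```text
t: 12.28
position: [0.6076, -0.2132, 0.0448]
orientation: [3.14, 0.0, 1.524]
contact_force: [-0.2, -0.8, -0.5]
width: 0.0548
finger_force: 32.4
```

apply_moves([
  [[0.001,0,-0.002],[0,0,0]],
  [[0,0,-0.0015],[0,0,0]],
  [[0,0,-0.001],[0,0,0]],
  [[0,0,0],[0,0,0]],
  [[0,0,0],[0,0,0]],
])

```text
t: 12.7
position: [0.609, -0.2132, 0.0417]
orientation: [3.14, -0.0, 1.524]
contact_force: [-4.0, 1.9, 10.4]
width: 0.0553
finger_force: 32.6
```

apply_moves([
  [[0,0,0],[0,0,0]],
  [[0,0,0],[0,0,0]],
  [[0,0,0],[0,0,0]],
  [[0,0,0],[0,0,0]],
  [[0,0,0],[0,0,0]],
  [[0,0,0.02],[0,0,0]],
  [[0,0,0.03],[0,0,0]],
  [[0,0,0.035],[0,0,0]],
  [[0,0,0.035],[0,0,0]],
  [[0,0,0.01],[0,0,0]],
], fingers=1)

```text
t: 13.53
position: [0.6107, -0.2144, 0.1754]
orientation: [3.133, 0.002, 1.523]
contact_force: [0.1, -1.8, 0.1]
width: 0.0852
finger_force: 0.0
```

apply_moves([
  [[-0.02,0.02,0],[0,0,0]],
  [[-0.027,0.025,0],[0,0,0]],
  [[-0.027,0.025,0],[0,0,0]],
  [[-0.027,0.025,0],[0,0,0]],
  [[-0.027,0.025,0],[0,0,0]],
  [[-0.02,0.018,0],[0,0,0]],
  [[-0.015,0.01,0],[0,0,0]],
  [[0,0,-0.025],[0,0,0]],
  [[0,0,-0.025],[0,0,0]],
  [[0,0,0],[0,0,0]],
  [[0,0,0],[0,0,0]],
  [[0,0,0],[0,0,0]],
])

```text
t: 14.53
position: [0.4459, -0.0653, 0.1203]
orientation: [3.141, 0.0, 1.523]
contact_force: [0.5, 0.9, 0.2]
width: 0.0853
finger_force: 0.0
```

```bash
python3 w.py; sed 's/wrist/top/' w.py | python3 -
```

```text
14.5333 [ 0.44586063 -0.06525577  0.12026245] [3.14057658e+00 3.04320536e-04 1.52321106e+00]
[319.   5.] [0.4534 0.0642] [0.4532 0.0643] 0.0391 0.0226
[316. 208.] [ 0.445  -0.0642] [ 0.445  -0.0637] 0.0533 0.0372
[557. 290.] [ 0.609  -0.1247] [ 0.6079 -0.1227] 0.0792 0.1461
[508. 391.] [ 0.5455 -0.1446] [ 0.5749 -0.1906] 0.086 0.1574
14.5833 [ 0.44624024 -0.06523658  0.12059293] [3.13969731e+00 1.23647754e-04 1.52326549e+00]
[399. 172.] [ 0.6082 -0.214 ] [ 0.6075 -0.2134] 0.0957 0.0538
[366. 173.] [ 0.6109 -0.1286] [ 0.6105 -0.1287] 0.0814 0.0453
[292. 234.] [0.4538 0.0725] [0.4537 0.0725] 0.042 0.023
[ 95. 250.] [0.423  0.6256] [0.4245 0.6273] 0.0383 0.0958
```

apply_moves([
  [[-0.001,0.001,-0.03],[0,0,0]],
  [[0,0,-0.03],[0,0,0]],
  [[0,0,-0.025],[0,0,0]],
  [[0,0,-0.015],[0,0,0]],
  [[0,0,-0.005],[0,0,0]],
  [[0,0,0],[0,0,0]],
  [[0,0,0],[0,0,0]],
])

```text
t: 15.22
position: [0.4453, -0.0641, 0.0154]
orientation: [3.14, 0.0, 1.524]
contact_force: [-0.0, -0.2, -0.7]
width: 0.0856
finger_force: 0.0
```

apply_moves([
  [[0,0,0],[0,0,0]],
  [[0,0,0],[0,0,0]],
  [[0,0,0],[0,0,0]],
  [[0,0,0],[0,0,0]],
  [[0,0,0],[0,0,0]],
  [[0,0,0],[0,0,0]],
  [[0,0,0],[0,0,0]],
  [[0,0,0],[0,0,0]],
  [[0,0,0],[0,0,0]],
  [[0,0,0],[0,0,0]],
], fingers=0, force=30)

```text
t: 16.05
position: [0.4447, -0.0639, 0.015]
orientation: [3.141, -0.0, 1.524]
contact_force: [-0.1, 0.3, 5.5]
width: 0.0346
finger_force: 29.5
```

apply_moves([
  [[0,0,0.015],[0,0,0]],
  [[0,0,0.02],[0,0,0]],
  [[0,0,0.02],[0,0,0]],
  [[0.015,0.002,0.005],[0,0,0]],
  [[0.025,0.003,0],[0,0,0]],
  [[0.03,0.004,0],[0,0,0]],
  [[0.03,0.004,0],[0,0,0]],
  [[0.03,0.003,0],[0,0,0]],
  [[0.025,0.003,0],[0,0,0]],
  [[0.015,0.0015,0],[0,0,0]],
  [[0,0,0],[0,0,0]],
  [[0,0,0],[0,0,0]],
])

```text
t: 17.05
position: [0.6137, -0.0435, 0.0735]
orientation: [-3.14, 0.001, 1.524]
contact_force: [-0.4, 0.3, -0.4]
width: 0.0348
finger_force: 30.1
```

apply_moves([
  [[0,0,-0.015],[0,0,0]],
  [[0,0,-0.018],[0,0,0]],
  [[0,0,-0.01],[0,0,0]],
  [[0,0,-0.003],[0,0,0]],
  [[0,0,0],[0,0,0]],
  [[0,0,0],[0,0,0]],
  [[0,0,0],[0,0,0]],
])

```text
t: 17.63
position: [0.6143, -0.0435, 0.029]
orientation: [3.141, -0.0, 1.524]
contact_force: [-0.9, -0.4, -0.6]
width: 0.0351
finger_force: 30.1
```

apply_moves([
  [[0.0005,0,-0.0015],[0,0,0]],
  [[0,0,-0.001],[0,0,0]],
  [[0,0,-0.001],[0,0,0]],
  [[0,0,0],[0,0,0]],
  [[0,0,0],[0,0,0]],
])

```text
t: 18.05
position: [0.6155, -0.0435, 0.027]
orientation: [3.14, -0.001, 1.524]
contact_force: [-4.0, -0.1, 10.6]
width: 0.0349
finger_force: 30.6
```

apply_moves([
  [[0,0,0],[0,0,0]],
  [[0,0,0],[0,0,0]],
  [[0,0,0],[0,0,0]],
  [[0,0,0],[0,0,0]],
  [[0,0,0],[0,0,0]],
  [[0,0,0.02],[0,0,0]],
  [[0,0,0.03],[0,0,0]],
  [[0,0,0.035],[0,0,0]],
  [[0,0,0.015],[0,0,0]],
], fingers=1)

```text
t: 18.8
position: [0.6167, -0.0439, 0.129]
orientation: [3.136, -0.0, 1.523]
contact_force: [1.3, -0.6, 0.7]
width: 0.0855
finger_force: 0.0
```

apply_moves([
  [[-0.02,0.016,0],[0,0,0]],
  [[-0.027,0.02,0],[0,0,0]],
  [[-0.027,0.02,0],[0,0,0]],
  [[-0.027,0.02,0],[0,0,0]],
  [[-0.027,0.02,0],[0,0,0]],
  [[-0.02,0.014,0],[0,0,0]],
  [[-0.013,0.008,0],[0,0,0]],
  [[0,0,-0.02],[0,0,0]],
  [[0,0,0],[0,0,0]],
  [[0,0,0],[0,0,0]],
  [[0,0,0],[0,0,0]],
])

```text
t: 19.72
position: [0.4542, 0.0741, 0.1053]
orientation: [3.141, 0.0, 1.523]
contact_force: [-0.6, 0.7, -0.2]
width: 0.0857
finger_force: 0.0
```

```bash
python3 w.py; sed 's/wrist/top/' w.py | python3 -
```

```text
19.7167 [0.45420994 0.07409469 0.10528915] [3.14116173e+00 3.64782262e-04 1.52282574e+00]
[316. 210.] [0.4537 0.0747] [0.4537 0.0753] 0.0393 0.0271
19.7667 [0.4545143  0.07410637 0.10547422] [3.14063497e+00 1.46015680e-04 1.52254065e+00]
[399. 172.] [ 0.6084 -0.2134] [ 0.6076 -0.2131] 0.0952 0.0537
[366. 173.] [ 0.6111 -0.1287] [ 0.6104 -0.1291] 0.0812 0.0454
[334. 172.] [ 0.6165 -0.0459] [ 0.6168 -0.0454] 0.0669 0.0358
[ 95. 250.] [0.4231 0.6258] [0.4259 0.6269] 0.0387 0.0963
```

apply_moves([
  [[0,0.001,-0.03],[0,0,0]],
  [[0,0,-0.03],[0,0,0]],
  [[0,0,-0.02],[0,0,0]],
  [[0,0,-0.012],[0,0,0]],
  [[0,0,-0.004],[0,0,0]],
  [[0,0,0],[0,0,0]],
  [[0,0,0],[0,0,0]],
])

```text
t: 20.4
position: [0.4546, 0.0755, 0.0096]
orientation: [3.14, -0.0, 1.523]
contact_force: [0.6, -0.6, 0.3]
width: 0.0854
finger_force: 0.0
```

apply_moves([
  [[0,0,0],[0,0,0]],
  [[0,0,0],[0,0,0]],
  [[0,0,0],[0,0,0]],
  [[0,0,0],[0,0,0]],
  [[0,0,0],[0,0,0]],
  [[0,0,0],[0,0,0]],
  [[0,0,0],[0,0,0]],
  [[0,0,0],[0,0,0]],
  [[0,0,0],[0,0,0]],
  [[0,0,0],[0,0,0]],
  [[0,0,0],[0,0,0]],
], fingers=0, force=30)

```text
t: 21.32
position: [0.454, 0.0758, 0.0093]
orientation: [3.141, -0.0, 1.524]
contact_force: [-1.4, 0.2, 5.8]
width: 0.0244
finger_force: 29.4
```

apply_moves([
  [[0,0,0.015],[0,0,0]],
  [[0,0,0.02],[0,0,0]],
  [[0,0,0.02],[0,0,0]],
  [[0.015,-0.003,0.005],[0,0,0]],
  [[0.025,-0.005,0],[0,0,0]],
  [[0.03,-0.006,0],[0,0,0]],
  [[0.03,-0.006,0],[0,0,0]],
  [[0.03,-0.006,0],[0,0,0]],
  [[0.022,-0.005,0],[0,0,0]],
  [[0.0125,-0.003,0],[0,0,0]],
  [[0,0,0],[0,0,0]],
  [[0,0,0],[0,0,0]],
])

```text
t: 22.32
position: [0.6177, 0.0412, 0.068]
orientation: [-3.14, 0.001, 1.523]
contact_force: [-0.6, 0.2, -0.9]
width: 0.0248
finger_force: 29.6
```

apply_moves([
  [[0,0,-0.015],[0,0,0]],
  [[0,0,-0.018],[0,0,0]],
  [[0,0,-0.01],[0,0,0]],
  [[0,0,-0.003],[0,0,0]],
  [[0,0,0],[0,0,0]],
  [[0,0,0],[0,0,0]],
  [[0,0,0],[0,0,0]],
])

```text
t: 22.9
position: [0.6183, 0.0418, 0.0234]
orientation: [3.141, -0.0, 1.524]
contact_force: [0.1, 0.2, -0.1]
width: 0.0244
finger_force: 29.6
```

apply_moves([
  [[0,0,-0.0015],[0,0,0]],
  [[0,0,-0.001],[0,0,0]],
  [[0,0,-0.001],[0,0,0]],
  [[0,0,0],[0,0,0]],
  [[0,0,0],[0,0,0]],
])

```text
t: 23.32
position: [0.6188, 0.0417, 0.0214]
orientation: [3.141, -0.001, 1.524]
contact_force: [-4.3, 0.5, 10.8]
width: 0.0248
finger_force: 30.3
```

Next: release, raise and back off toward the robot for a clear view.

apply_moves([
  [[0,0,0],[0,0,0]],
  [[0,0,0],[0,0,0]],
  [[0,0,0],[0,0,0]],
  [[0,0,0],[0,0,0]],
  [[0,0,0],[0,0,0]],
  [[0,0,0],[0,0,0]],
  [[0,0,0.02],[0,0,0]],
  [[0,0,0.03],[0,0,0]],
  [[0,0,0.035],[0,0,0]],
  [[0,0,0.04],[0,0,0]],
  [[0,0,0.03],[0,0,0]],
], fingers=1)

```text
t: 24.23
position: [0.6188, 0.0414, 0.1774]
orientation: [3.139, -0.0, 1.523]
contact_force: [1.2, 0.2, -0.4]
width: 0.0855
finger_force: 0.0
```

apply_moves([
  [[-0.02,0.02,0],[0,0,0]],
  [[-0.025,0.025,0],[0,0,0]],
  [[-0.025,0.025,0],[0,0,0]],
  [[-0.025,0.025,0],[0,0,0]],
  [[-0.025,0.025,0],[0,0,0]],
  [[-0.015,0.02,0],[0,0,0]],
  [[0,0,0],[0,0,0]],
  [[0,0,0],[0,0,0]],
  [[0,0,0],[0,0,0]],
])

```text
t: 24.98
position: [0.4837, 0.1809, 0.1745]
orientation: [3.141, 0.0, 1.523]
contact_force: [0.7, 0.3, 0.6]
width: 0.0853
finger_force: 0.0
```

```bash
sed 's/wrist/top/' w.py | python3 -; python3 - <<'E'
from h import *
p=viewer.capture('scene');cv2.imwrite('pics/s2.png',p['frame'][:,:,::-1])
for o in lids(p): print(*o)
for n in('mark1','red_jar','rinse_cup'):
  for r in spot_point(p,n)[:4]: print(n,np.round(r['xyz'],4),r['conf'])
E
```

```text
24.9833 [0.48366385 0.18093024 0.17450583] [3.14082384e+00 3.75067555e-04 1.52337518e+00]
[399. 172.] [ 0.608  -0.2129] [ 0.608  -0.2138] 0.0961 0.0532
[366. 173.] [ 0.611  -0.1284] [ 0.6103 -0.129 ] 0.0821 0.0452
[334. 172.] [ 0.6167 -0.0459] [ 0.6162 -0.0457] 0.0668 0.0359
[303. 173.] [0.6196 0.0397] [0.6199 0.0395] 0.0532 0.026
[ 95. 250.] [0.423  0.6262] [0.4254 0.6276] 0.0383 0.0966
[251. 191.] [ 0.61   -0.2126] [ 0.6099 -0.2131] 0.0939 0.0579
[277. 201.] [ 0.6113 -0.1285] [ 0.6121 -0.1287] 0.0804 0.0491
[302. 211.] [ 0.6164 -0.0433] [ 0.6174 -0.0439] 0.0665 0.0375
[528. 222.] [0.4181 0.6276] [0.4174 0.6318] 0.038 0.099
mark1 [ 0.6144 -0.0436  0.0103] 0.7
mark1 [ 0.6108 -0.1277  0.0045] 0.55
mark1 [ 0.6085 -0.2144  0.0047] 0.4
red_jar [ 0.4506 -0.3656  0.0007] 0.73
rinse_cup [ 0.5318  0.3607 -0.0043] 0.72
```

View pics/s2.png

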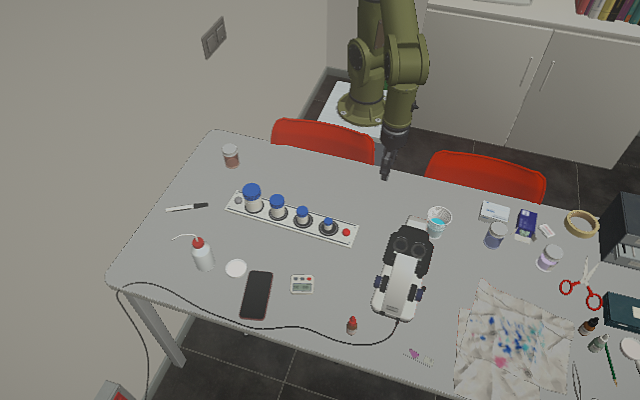

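The scene view shows the pots upright on their marks, largest at the grey-stud end (251,191) and smallest beside the red stud at (329,225). The jar (231,156) and cup (438,222) have not moved. All four pots are within about 3 mm of their marks.

```bash
python3 -c "
from station import arm
print(arm.close_job())"
```

```text
the job is handed in; nothing more can be done
None
```

I handed the job in at about 25 s, with all four pots upright on their marks, smallest next to the red stud, each within about 3 mm of centre by camera; the jar and cup were not touched, and no verdict came back.

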